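# Tip the sample bushings into the far caddy corner on the counting camera side

### The arm

A 6-joint arm with a two-finger parallel gripper is mounted at the origin on the work surface. World frame = base frame: x ahead of the robot, y to its left, z up, the work surface at z = 0. Lengths are in mm, angles in rad, forces in N, time in s.
With the tool pointing down it reaches from about 350 to 875 mm from the base axis. Payload 4.2 kg.
Tool frame: the origin (TCP) lies between the finger pads; the fingertips stand 14 mm ahead of it and the grasp point (between the pads) lies 5 mm behind it (r.finger_overhang is the distance from the TCP to the fingertips, in mm); z points along the fingers, y is the direction in which the jaws open and shut (so a half turn about z gives the same grasp; the last joint's range is limited). The gripper opens to 87 mm and grips with 3 to 60 N. Pads are 19 mm wide; open, the fingers measure 117 mm over their backs; the gripper's body (75 mm by 190 mm) begins 51 mm behind the grasp point.
Start: joints at [1.605, 0.385, 0.008, 0, -1.194, -0.259], TCP at [139.288, 609.26, 236.55] pointing down, gripper open.
Joint ranges: [-3.14, 3.14], [-1.21, 2.06], [-1.07, 1.41], [-3.16, 2.05], [-2.99, -0.16], [-3.1, 3.1]. Speed limits (rad/s): [2.79, 2.79, 3.14, 3.14, 3.14, 3.14].

### API

Orientations are given as a unit quaternion [w, x, y, z].
In Python, from plant import r, vision, ticket gives the robot as it stands. The module is installed in compiled form; this text tells all that it offers.
- The arm moves only by the shell command python3 -m creep 'ROWS' [FORCE]. ROWS is JSON, a list of rows, each a list of 7 numbers: the shift along the tool's x, y, z in m, then the turn, a rotation vector about the tool's x, y, z in rad, then the opening, from -1 (shut) to 1 (fully open), so that 0 is half open. In form: [[tx, ty, tz, rx, ry, rz, gripper], ...]. A call has 1 to 20 rows; each row shifts and turns the commanded pose from where the row before left it, along the tool's axes as they then stand; what a row does not reach is not made up. A row lasts 1/10 s, in which the tool goes at most 50 mm and 8.59 degrees, less where a joint would pass 70% of its speed; a pose out of reach is approached as far as the arm can. A call with a gripper value outside its range is refused whole. The fingers move at their own pace and stop on an object; FORCE is the grip in N (left out, the last holds). Time passes only in rows, so rows that do not move let the fingers close. It gives the time, the measured TCP pose, the force and the opening at its end, in the units of the state.
- r.get_obs(): the state, without advancing time (a new reading comes with each control period).
- vision.get_image(name): name is "scene" or "side" or "wrist"; returns a dict with "pixels" (400x640x3 uint8, red, green, blue), "intrinsics" (3x3 intrinsics, pixels), "view" (4x4, takes a point from world to camera coordinates); the wrist camera has in their place "mount" (4x4, takes a point from camera to tool coordinates, whose origin is the TCP and whose axes are the flange's). Camera axes: x right, y up, looking along -z (the intrinsics and any distortion apply to the point x, -y, -z); pixel columns grow to the right and rows downward; lengths in mm; the calibration is good to about 2 mm. A picture is of the moment at which its call begins: read the wrist's pose just before it. There is no depth.
- ticket.close_job(): hands the job in, once; it reports no verdict.
The state is a dict: "t": time; "qpos": joint angles; "joint_velocities": joint speeds; "tau": joint torques, N m; "tcp_pos": TCP position; "orientation": TCP orientation; "ft_force": force on the tool from outside, world axes, zero at the start; "ft_torque": the same for the moment, N m; "width": finger opening in mm.
Only numpy, scipy, OpenCV 4.12 (cv2) and the standard library are available. Lean on these libraries where they do the work, as an engineer would, in place of code of your own. Each camera call takes 0.05 s, during which the arm holds its last target. There are 200 camera calls.

### The job

Pick the blue parts caddy up by its wooden handle, about 10 cm clear of the desk, and tip it about 40 degrees towards its far corner on the side where the yellow counting camera stands (far left or far right as seen from the robot), so that all four brass bushings slide together into that corner. Finish while holding it there: the caddy stays in the gripper, off the desk, tilted and still, with the bushings at rest in the corner. Do not touch the bushings or spill any, and leave the other things on the desk as they are.

Things in the scene. Friction and masses are not known exactly. Their poses are not given: they have to be found in the camera images.
- caddy: Blue plastic parts caddy, 160 mm (its x) by 250 mm (its y), walls 50 mm high, walls and floor 5 mm thick, 0.25 to 0.42 kg, loose. A wooden handle bar runs above it along y, on a 36 mm wide strip at the middle of each short wall. Balances under the bar's middle; held there it may hang back a few degrees. Origin: centre of its underside; z up, x away from the robot and y to the left, turned at most 0.45 rad at the start.
- caddy_grip (a point): Middle of the wooden handle bar, 125 mm above the caddy's underside: the bar is 30 mm wide (caddy x), 22 mm tall and 240 mm long (caddy y). Axes as the caddy's.
- far_left (a point): Inner floor corner of the caddy at its +x, +y end (caddy frame 75, 120, 5 mm): far left as the robot sees it at the start.
- far_right (a point): Inner floor corner of the caddy at its +x, -y end (75, -120, 5 mm): far right as the robot sees it at the start.
- near_left (a point): Inner floor corner of the caddy at its -x, +y end (-75, 120, 5 mm).
- near_right (a point): Inner floor corner of the caddy at its -x, -y end (-75, -120, 5 mm).
- count_camera: Counting camera, fixed: black round foot 110 mm across, thin steel gooseneck, yellow head, 265 mm tall. Origin: centre of the foot's underside. It stands farther out than the caddy, well to the left (y over 0.32 m) or well to the right (y under -0.32 m): that side tells which corner to use, far_left or far_right.
- bushing0: Loose oiled brass bushing with a dark bore, 18 mm across, 16 mm tall, 30 g, standing in the caddy at the start, one in each quarter. Slippery: starts to slide at a tilt of about 17 degrees, but along a wall only from about 31 degrees of tilt straight (45 degrees to the walls) towards a corner; at 40 degrees it slides all the way into the corner. Origin: centre of its underside.
- bushing1: Loose oiled brass bushing with a dark bore, 18 mm across, 16 mm tall, 30 g, standing in the caddy at the start, one in each quarter. Slippery: starts to slide at a tilt of about 17 degrees, but along a wall only from about 31 degrees of tilt straight (45 degrees to the walls) towards a corner; at 40 degrees it slides all the way into the corner. Origin: centre of its underside.
- bushing2: Loose oiled brass bushing with a dark bore, 18 mm across, 16 mm tall, 30 g, standing in the caddy at the start, one in each quarter. Slippery: starts to slide at a tilt of about 17 degrees, but along a wall only from about 31 degrees of tilt straight (45 degrees to the walls) towards a corner; at 40 degrees it slides all the way into the corner. Origin: centre of its underside.
- bushing3: Loose oiled brass bushing with a dark bore, 18 mm across, 16 mm tall, 30 g, standing in the caddy at the start, one in each quarter. Slippery: starts to slide at a tilt of about 17 degrees, but along a wall only from about 31 degrees of tilt straight (45 degrees to the walls) towards a corner; at 40 degrees it slides all the way into the corner. Origin: centre of its underside.
- cup: White paper cup, 84 mm across, 130 mm tall, loose; on the opposite side of the desk from the camera. Bystander. Origin: centre of its underside.
- phone: Black phone lying flat, 150 by 72 by 9 mm, loose bystander, left of the caddy. Origin: centre of its underside.
- stapler: Red and black stapler, 36 by 150 by 52 mm, loose bystander beyond the caddy. Origin: centre of its underside.
- mouse: Black computer mouse, 105 by 60 by 34 mm, loose bystander, right of the caddy. Origin: centre of its underside.
- calculator: Grey desk calculator, 150 by 100 by 20 mm, loose bystander, left of the caddy and nearer to the robot. Origin: centre of its underside.

How it is judged:
By the outcome, as a careful person would: the job done as asked, in the order asked, and still so for the second after the job is handed in, while the arm keeps its last pose, push and grip.
It also fails if it takes over 40 s, if anything falls off the work surface, if the arm or the gripper's body presses on something with over 40 N, if the wrist force passes 120 N, or if a joint passes its speed limit or range.

## Working session

There is one attempt and no reset: what is moved stays moved. The work goes in short steps, Python scripts to look and compute and a shell command to move; the robot and the scene stay as the last step left them, time stands still between calls to the robot, and variables do not carry over. Pictures are saved under pics/ and viewed, about 8 in all and at most 12, crops included, and the job is handed in when it is done.

```bash
mkdir -p pics; cat > h.py <<'E'
import numpy as np,cv2
from plant import r,vision,ticket
from scipy.spatial.transform import Rotation as R
def snap(n,f):
    o=r.get_obs(); d=vision.get_image(n); cv2.imwrite(f'pics/{f}.png',cv2.cvtColor(d['pixels'],cv2.COLOR_RGB2BGR))
    K=np.array(d['intrinsics']); 
    if 'view' in d: V=np.array(d['view'])
    else:
        T=np.eye(4);q=o['orientation'];T[:3,:3]=R.from_quat([q[1],q[2],q[3],q[0]]).as_matrix();T[:3,3]=o['tcp_pos']
        V=np.linalg.inv(T@np.array(d['mount']))
    np.savez(f'pics/{f}.npz',K=K,V=V,p=d['pixels']); return d,K,V
def load(f):
    a=np.load(f'pics/{f}.npz'); return a['p'],a['K'],a['V']
def ray(K,V,u,v):
    c=np.linalg.inv(V)[:3,3]; d=np.linalg.inv(K)@[u,v,1]; d=V[:3,:3].T@(d*[1,-1,-1]); return c,d/np.linalg.norm(d)
def onplane(K,V,u,v,z):
    c,d=ray(K,V,u,v); return c+d*(z-c[2])/d[2]
def proj(K,V,P):
    q=(V[:3,:3]@np.asarray(P).T).T+V[:3,3]; q=q*[1,-1,-1]; q=(K@q.T).T; return q[:,:2]/q[:,2:]
E
python3 - <<'E'
from h import *
for n in('scene','side'):
    d,K,V=snap(n,n+'0'); print(n,[k for k in d],K.round(1).tolist(),np.linalg.inv(V)[:3].round(2).tolist())
print(r.get_obs())
a=cv2.imread('pics/scene0.png');b=cv2.imread('pics/side0.png')
E
```

```text
scene ['pixels', 'intrinsics', 'view'] [[418.7, 0.0, 319.0], [0.0, 418.7, 198.8], [0.0, 0.0, 1.0]] [[0.66, -0.45, 0.6, 1120.14], [0.75, 0.38, -0.54, -536.57], [0.01, 0.81, 0.58, 719.4]]
side ['pixels', 'intrinsics', 'view'] [[491.1, 0.0, 315.1], [0.0, 491.1, 196.2], [0.0, 0.0, 1.0]] [[1.0, -0.01, -0.0, 474.31], [0.0, 0.59, -0.81, -937.28], [0.01, 0.81, 0.59, 832.06]]
{'t': 0.1, 'qpos': array([ 1.60458580e+00,  3.85472746e-01,  6.75212234e-03, -4.17635298e-04,
       -1.19402127e+00, -2.58567926e-01]), 'joint_velocities': array([-1.21135178e-04, -7.73072846e-04,  3.13606492e-03,  2.43214393e-03,
       -7.22064779e-05, -3.86771666e-05]), 'tau': array([ 3.41961186e-05, -3.91692638e+01,  1.87936074e+01,  4.23183158e+00,
        1.34759804e-02, -7.13580516e-05]), 'tcp_pos': array([139.19983919, 608.7678399 , 235.57166758]), 'orientation': array([ 9.90677765e-04,  9.93681846e-01, -1.12229249e-01, -5.03315096e-05]), 'ft_force': array([ 0.6042414 ,  0.2960787 , -0.27014199]), 'ft_torque': array([ 0.01995564,  0.00561746, -0.05355734]), 'width': 87.13823318838394}
```

View pics/scene0.png

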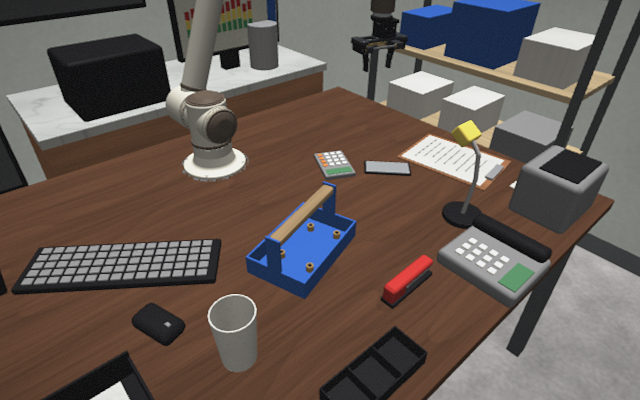

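View pics/side0.png

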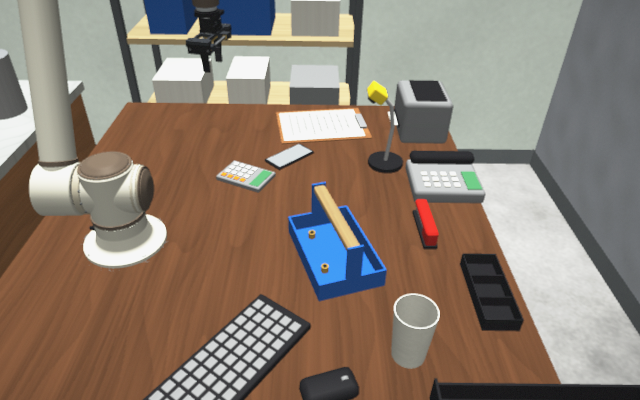

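The scene and side views show the yellow counting camera on the left, with its foot near side pixel (385,161), so the corner is far_left. The caddy lies around side pixel (335,250), with its bar running from (318,188) to (355,245). The cup, mouse and keyboard are on the right.

```bash
python3 - <<'E'
from h import *
for f,box in(('scene0',(240,170,370,300)),('side0',(280,175,395,300))):
    p,K,V=load(f); hsv=cv2.cvtColor(p,cv2.COLOR_RGB2HSV); x0,y0,x1,y1=box
    m=np.zeros(p.shape[:2],np.uint8); m[y0:y1,x0:x1]=1
    wood=((hsv[...,0]<25)&(hsv[...,2]>120)&(hsv[...,1]>60)).astype(np.uint8)*m
    blue=((hsv[...,0]>98)&(hsv[...,0]<125)&(hsv[...,1]>130)).astype(np.uint8)*m
    for n,k in(('wood',wood),('blue',blue)):
        c=max(cv2.findContours(k,cv2.RETR_EXTERNAL,cv2.CHAIN_APPROX_NONE)[0],key=cv2.contourArea)
        e=cv2.approxPolyDP(cv2.convexHull(c),2,True)[:,0]
        print(f,n,cv2.contourArea(c))
        for q in e: print('  ',q,onplane(K,V,*q,136 if n=='wood' else 0)[:2].round(0), onplane(K,V,*q,114 if n=='wood' else 50)[:2].round(0))
    # foot
p,K,V=load('side0'); print('foot',onplane(K,V,385,161,10).round()); print('cup',onplane(K,V,416,311,130).round(),'stapler',onplane(K,V,426,222,52).round(), 'phone', onplane(K,V,290,156,9).round(),'calc',onplane(K,V,246,176,20).round())
a=load('scene0')[0][165:305,235:375,::-1]; b=load('side0')[0][170:310,270:410,::-1]
cv2.imwrite('pics/crop0.png',cv2.resize(np.hstack([a,b]),None,fx=2.8,fy=2.8,interpolation=cv2.INTER_NEAREST))
E
```

```text
scene0 wood 727.5
   [332 187] [499.  62.] [476.  84.]
   [281 240] [ 576. -154.] [ 555. -140.]
   [270 236] [ 550. -164.] [ 529. -150.]
   [322 185] [476.  49.] [452.  71.]
scene0 blue 5354.0
   [335 185] [352. 216.] [406. 163.]
   [355 221] [517. 136.] [559.  90.]
   [354 235] [557.  93.] [596.  49.]
   [305 297] [ 635. -140.] [ 669. -167.]
   [249 272] [ 491. -191.] [ 534. -215.]
   [246 256] [ 440. -167.] [ 487. -192.]
   [324 181] [314. 205.] [370. 153.]
side0 wood 7834.5
   [394 175] [680. 108.] [686. 141.]
   [394 299] [ 627. -310.] [ 632. -290.]
   [280 299] [ 414. -313.] [ 413. -293.]
   [280 175] [389. 101.] [386. 134.]
side0 blue 5331.0
   [312 184] [470. 258.] [470. 187.]
   [325 182] [509. 270.] [506. 197.]
   [348 208] [571. 144.] [565.  79.]
   [385 268] [648. -90.] [ 637. -141.]
   [383 284] [ 637. -142.] [ 628. -190.]
   [323 299] [ 498. -190.] [ 497. -235.]
   [318 298] [ 487. -187.] [ 487. -232.]
   [290 234] [415.  31.] [418. -28.]
   [288 217] [406. 101.] [410.  38.]
foot [698. 375.  10.]
cup [ 665. -333.  130.] stapler [759.  22.  52.] phone [398. 400.   9.] calc [275. 267.  20.]
```

View pics/crop0.png

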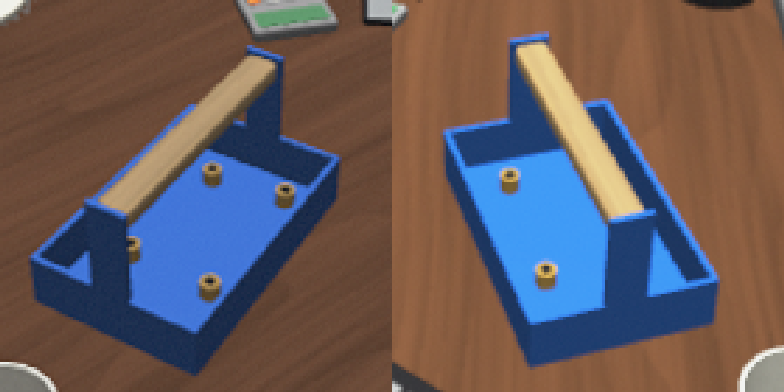

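The crop confirms the layout: all four bushings are standing, one in each quarter, and the bar ends and rim corners are clear. Its scene half puts the bar-top centre near (525,-52) mm with a yaw of about 0.34 rad. The foot is at (698,375), so the corner is far_left. I'm moving to hover above it.

```bash
python3 -m creep '[[0.016,0.017,-0.002,0,0,0,1],[0.016,0.017,-0.002,0,0,0,1],[0.033,0.035,-0.004,0,0,0,1],[0.033,0.035,-0.004,0,0,0,1],[0.033,0.035,-0.004,0,0,0,1],[0.033,0.035,-0.004,0,0,0,1],[0.033,0.035,-0.004,0,0,0,1],[0.033,0.035,-0.004,0,0,0,1],[0.033,0.035,-0.004,0,0,0,1],[0.033,0.035,-0.004,0,0,0,1],[0.033,0.035,-0.004,0,0,0,1],[0.033,0.035,-0.004,0,0,0,1],[0.033,0.035,-0.004,0,0,0,1],[0.033,0.035,-0.004,0,0,0,1],[0.033,0.035,-0.004,0,0,0,1],[0.033,0.035,-0.004,0,0,0,1],[0.016,0.017,-0.002,0,0,0,1],[0.016,0.017,-0.002,0,0,0,1]]'
python3 -m creep '[[0,0,0,0,0,0.12,1],[0,0,0,0,0,0.12,1],[0,0,0,0,0,0.12,1],[0,0,0,0,0,0.12,1],[0,0,0,0,0,0.12,1],[0,0,0,0,0,0.12,1],[0,0,0,0,0,0.12,1],[0,0,0,0,0,0.12,1],[0,0,0,0,0,0.04,1],[0,0,0,0,0,0,1],[0,0,0,0,0,0,1]]'
python3 - <<'E'
from h import *
d,K,V=snap('wrist','w1'); o=r.get_obs(); print(o['tcp_pos'],o['qpos'].round(3),o['ft_force'])
q=o['orientation'];print(R.from_quat([q[1],q[2],q[3],q[0]]).as_matrix().round(3))
E
```

```text
t: 1.9
tcp_pos: [527.9, -53.7, 299.9]
orientation: [0.0, 0.994, -0.113, -0.001]
ft_force: [0.9, 0.0, 0.8]
width: 86.9
t: 3.0
tcp_pos: [527.5, -51.9, 300.2]
orientation: [0.0, 0.819, -0.574, -0.0]
ft_force: [-0.8, -0.3, 0.5]
width: 87.1
[527.53541541 -51.93415906 300.31385565] [ 0.208  0.182 -0.115 -0.    -1.274  0.139] [ 0.99428394 -0.43212782  0.01289804]
[[ 0.34  -0.94  -0.001]
 [-0.94  -0.34   0.   ]
 [-0.     0.    -1.   ]]
```

View pics/w1.png

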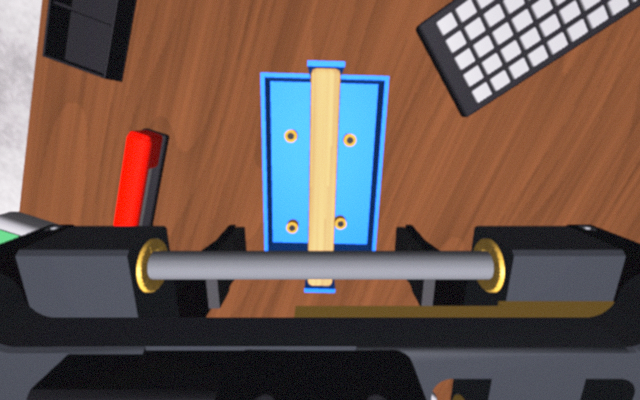

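The wrist view shows the bar from (326,66) to (320,287), running nearly vertically between the open fingers, with all four bushings standing. I'll measure the bar's edges at its top plane.

```bash
python3 - <<'E'
from h import *
p,K,V=load('w1'); hsv=cv2.cvtColor(p,cv2.COLOR_RGB2HSV)
w=(hsv[...,0]<30)&(hsv[...,2]>150)
L=[];Rr=[]
for v in range(85,235,5):
    c=np.where(w[v,295:350])[0]+295
    L.append(onplane(K,V,c.min()-.5,v+0,136));Rr.append(onplane(K,V,c.max()+.5,v,136))
L=np.array(L);Rr=np.array(Rr);M=(L+Rr)/2
print('width',np.linalg.norm(L-Rr,axis=1).round(1)[::6])
d=np.linalg.svd(M[:,:2]-M[:,:2].mean(0))[2][0]; d*=np.sign(d[1]); print('dir',d,'yaw',np.arctan2(-d[0],d[1]))
n=np.array([d[1],-d[0]])
t=np.array([527.5,-51.9]); print('TCP offset of bar axis along caddy x:',(M[:,:2].mean(0)-t)@n)
col=w[:,318:328].mean(1)>.5; rows=np.where(col)[0]; rows=rows[rows>60]; print(rows.min(),rows.max())
for u,v in((326,67),(320,287),(326,61),(320,292)): 
    P=onplane(K,V,u,v,136);print(u,v,P.round(1),'along y',((P[:2]-t)@d).round(1))
# rim corners z=50
for u,v in((262,73),(389,76)): P=onplane(K,V,u,v,50);print('rim',P.round(1),(P[:2]-t)@n,(P[:2]-t)@d)
E
```

```text
width [27.5 27.2 40.3 27.5 27.2]
dir [-0.30950278  0.95089854] yaw 0.3146700908734326
TCP offset of bar axis along caddy x: -1.2983032110993098
68 285
326 67 [ 563.  -163.7  136. ] along y -117.3
320 287 [486.9  63.2 136. ] along y 122.0
326 61 [ 564.8 -168.7  136. ] along y -122.7
320 292 [484.7  69.4 136. ] along y 128.6
rim [ 638.1 -143.3   50. ] 76.90248852905678 -121.10630566894639
rim [ 488.6 -193.8   50. ] -80.89592405848207 -122.89823709377903
```

```bash
python3 -m creep '[[-0.002,0.0015,0.005,0,0,0.027,1],[0,0,0.02,0,0,0,1],[0,0,0.025,0,0,0,1],[0,0,0.025,0,0,0,1],[0,0,0.025,0,0,0,1],[0,0,0.025,0,0,0,1],[0,0,0.025,0,0,0,1],[0,0,0.02,0,0,0,1],[0,0,0.01,0,0,0,1],[0,0,0,0,0,0,1],[0,0,0,0,0,0,-1],[0,0,0,0,0,0,-1],[0,0,0,0,0,0,-1],[0,0,0,0,0,0,-1],[0,0,0,0,0,0,-1],[0,0,0,0,0,0,-1],[0,0,0,0,0,0,-1],[0,0,0,0,0,0,-1],[0,0,0,0,0,0,-1],[0,0,0,0,0,0,-1]]' 60
```

```text
t: 5.05
tcp_pos: [525.1, -50.7, 120.5]
orientation: [0.0, 0.81, -0.586, -0.0]
ft_force: [-1.1, -0.6, 0.5]
width: 29.5
```

```bash
python3 -m creep '[[0,0,-0.003,0,0,0,-1],[0,0,-0.006,0,0,0,-1],[0,0,-0.01,0,0,0,-1],[0,0,-0.013,0,0,0,-1],[0,0,-0.015,0,0,0,-1],[0,0,-0.015,0,0,0,-1],[0,0,-0.013,0,0,0,-1],[0,0,-0.01,0,0,0,-1],[0,0,-0.008,0,0,0,-1],[0,0,-0.005,0,0,0,-1],[0,0,-0.002,0,0,0,-1],[0,0,0,0,0,0,-1],[0,0,0,0,0,0,-1],[0,0,0,0,0,0,-1]]'
python3 - <<'E'
from h import *
for n in('scene','side'): snap(n,n+'1')
a=load('scene1')[0][110:320,230:400,::-1]; b=load('side1')[0][110:320,260:430,::-1]
cv2.imwrite('pics/crop1.png',cv2.resize(np.hstack([a,b]),None,fx=2.3,fy=2.3)); o=r.get_obs();print(o['ft_force'],o['ft_torque'],o['qpos'].round(3))
E
```

```text
t: 6.45
tcp_pos: [525.3, -50.6, 220.0]
orientation: [0.0, 0.81, -0.586, -0.0]
ft_force: [1.3, -0.9, -4.0]
width: 29.4
[ 0.29846838 -0.52622505 -4.15870505] [ 0.07492261 -0.04478936 -0.01441476] [ 0.212  0.233 -0.254 -0.    -1.084  0.107]
```

View pics/crop1.png

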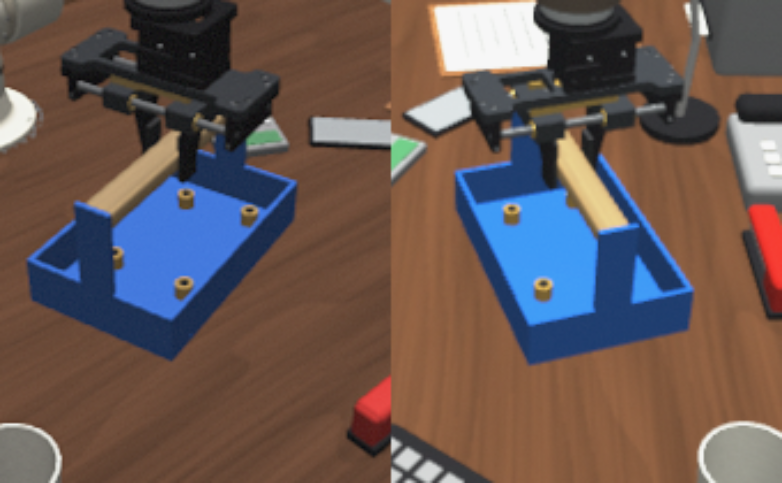

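Held level, with the bushings in place. Now I'll tilt about tool axis (-1,1,0)/√2, raising the caddy slowly so the low corner stays clear.

```bash
python3 -m creep '[[0,0,-0.001,-0.008,0.008,0,-1],[0,0,-0.002,-0.016,0.016,0,-1],[0,0,-0.003,-0.024,0.024,0,-1],[0.0004,0.0004,-0.003,-0.025,0.025,0,-1],[0.0004,0.0004,-0.003,-0.025,0.025,0,-1],[0.0004,0.0004,-0.003,-0.025,0.025,0,-1],[0.0005,0.0005,-0.003,-0.025,0.025,0,-1],[0.0005,0.0005,-0.003,-0.025,0.025,0,-1],[0.0006,0.0006,-0.003,-0.025,0.025,0,-1],[0.0007,0.0007,-0.003,-0.025,0.025,0,-1]]'
python3 -c "
from h import *;o=r.get_obs();print(o['qpos'].round(3))"
```

```text
t: 7.55
tcp_pos: [525.2, -51.5, 248.4]
orientation: [0.156, 0.8, -0.578, 0.025]
ft_force: [-0.8, -0.7, -4.8]
width: 29.4
[ 0.331  0.288 -0.227  0.229 -1.294 -0.102]
```

```bash
python3 -m creep '[[0.0008,0.0008,-0.0028,-0.025,0.025,0,-1],[0.0009,0.0009,-0.0028,-0.025,0.025,0,-1],[0.001,0.001,-0.0027,-0.025,0.025,0,-1],[0.001,0.001,-0.0026,-0.025,0.025,0,-1],[0.0011,0.0011,-0.0026,-0.025,0.025,0,-1],[0.0011,0.0011,-0.0025,-0.025,0.025,0,-1],[0.0012,0.0012,-0.0025,-0.025,0.025,0,-1],[0.0012,0.0012,-0.0024,-0.025,0.025,0,-1],[0.0012,0.0012,-0.0024,-0.025,0.025,0,-1],[0.0013,0.0013,-0.0023,-0.025,0.025,0,-1],[0.0009,0.0009,-0.0015,-0.016,0.016,0,-1],[0,0,0,-0.005,0.005,0,-1],[0,0,0,0,0,0,-1],[0,0,0,0,0,0,-1],[0,0,0,0,0,0,-1],[0,0,0,0,0,0,-1],[0,0,0,0,0,0,-1],[0,0,0,0,0,0,-1]]'
python3 - <<'E'
from h import *
for n in('scene','side'): snap(n,n+'2')
a=load('scene2')[0][90:300,210:380,::-1]; b=load('side2')[0][90:300,260:430,::-1]
cv2.imwrite('pics/crop2.png',cv2.resize(np.hstack([a,b]),None,fx=2.3,fy=2.3)); o=r.get_obs();print(o['qpos'].round(3))
q=o['orientation'];Rt=R.from_quat([q[1],q[2],q[3],q[0]]).as_matrix();print(Rt.round(3),np.degrees(np.arccos(-Rt[2,2])))
E
```

```text
t: 9.35
tcp_pos: [524.1, -53.4, 280.0]
orientation: [0.338, 0.761, -0.551, 0.054]
ft_force: [0.6, -0.4, -4.1]
width: 29.3
[ 0.424  0.39  -0.196  0.416 -1.564 -0.234]
[[ 0.388 -0.875 -0.289]
 [-0.802 -0.166 -0.574]
 [ 0.455  0.455 -0.766]] 40.02491975571469
```

View pics/crop2.png

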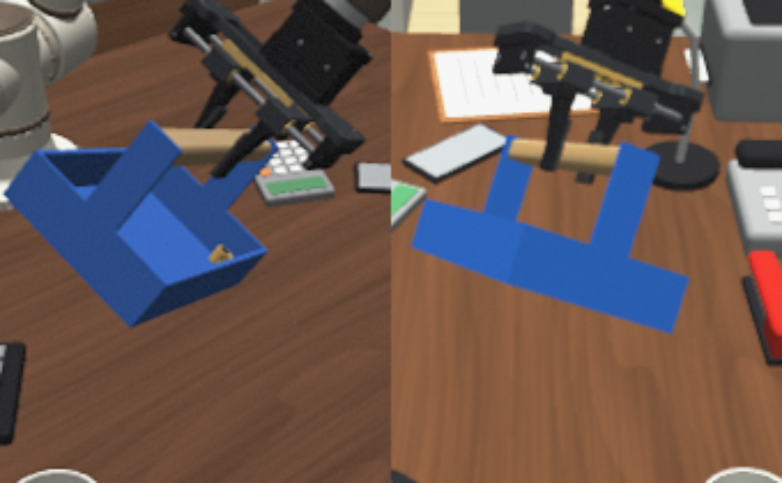

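The scene half shows the caddy tilted. The brass is clustered near crop (222,253), by the far_left corner at (265,250), mostly hidden by the wall. I'll compare the rim and bar-strip corners with the rigid prediction to measure any hang-back, and zoom in.

```bash
python3 - <<'E'
from h import *
o=r.get_obs();q=o['orientation'];Rt=R.from_quat([q[1],q[2],q[3],q[0]]).as_matrix()
C=Rt@np.array([[0,-1,0],[-1,0,0],[0,0,-1.]])   # caddy axes if rigid
g=o['tcp_pos']-5*Rt[:,2]
names={'FLrim':(80,125,50),'FRrim':(80,-125,50),'NRrim':(-80,-125,50),'NLrim':(-80,125,50),'FRbot':(80,-125,0),'NRbot':(-80,-125,0),'FLbot':(80,125,0),'FLin':(75,120,5)}
P=np.array(list(names.values()))-[0,0,125]
for f in('scene2','side2'):
    p,K,V=load(f)
    print(f)
    for h in(0,-4,-8): # hang: rotation about caddy x (jaw axis)
        for ax in([1,0,0],):
            Q=g+(C@R.from_rotvec(np.radians(h)*np.array(ax)).as_matrix()@P.T).T
            print(h,dict(zip(names,proj(K,V,Q).round(0).astype(int).tolist())),'tilt',np.degrees(np.arccos((C@R.from_rotvec(np.radians(h)*np.array(ax)).as_matrix())[2,2])).round(1))
    hsv=cv2.cvtColor(p,cv2.COLOR_RGB2HSV); m=((hsv[...,0]>98)&(hsv[...,0]<125)&(hsv[...,1]>130)).astype(np.uint8); m[:130]=0;m[:,:200]=0;m[:,450:]=0
    c=max(cv2.findContours(m,cv2.RETR_EXTERNAL,cv2.CHAIN_APPROX_NONE)[0],key=cv2.contourArea); print('hull',cv2.approxPolyDP(cv2.convexHull(c),2,True)[:,0].tolist())
Q=g+(C@P.T).T;print('lowest z',Q[:,2].min())
a=load('scene2')[0][140:235,205:335,::-1];cv2.imwrite('pics/crop3.png',cv2.resize(a,None,fx=6,fy=6,interpolation=cv2.INTER_CUBIC))
E
```

```text
scene2
0 {'FLrim': [327, 199], 'FRrim': [283, 214], 'NRrim': [225, 155], 'NLrim': [281, 154], 'FRbot': [267, 232], 'NRbot': [211, 174], 'FLbot': [314, 214], 'FLin': [313, 211]} tilt 40.0
-4 {'FLrim': [324, 202], 'FRrim': [284, 211], 'NRrim': [227, 151], 'NLrim': [278, 156], 'FRbot': [267, 230], 'NRbot': [211, 170], 'FLbot': [310, 217], 'FLin': [309, 214]} tilt 42.9
-8 {'FLrim': [321, 204], 'FRrim': [287, 207], 'NRrim': [228, 147], 'NLrim': [275, 159], 'FRbot': [269, 227], 'NRbot': [211, 167], 'FLbot': [307, 219], 'FLin': [306, 217]} tilt 46.0
hull [[327, 150], [330, 154], [325, 199], [313, 212], [267, 231], [212, 174], [226, 155], [275, 143]]
side2
0 {'FLrim': [335, 195], 'FRrim': [389, 210], 'NRrim': [318, 186], 'NLrim': [275, 176], 'FRbot': [382, 234], 'NRbot': [310, 212], 'FLbot': [328, 215], 'FLin': [328, 213]} tilt 40.0
-4 {'FLrim': [334, 199], 'FRrim': [392, 206], 'NRrim': [321, 182], 'NLrim': [274, 180], 'FRbot': [385, 230], 'NRbot': [313, 208], 'FLbot': [329, 219], 'FLin': [329, 217]} tilt 42.9
-8 {'FLrim': [335, 203], 'FRrim': [395, 201], 'NRrim': [323, 177], 'NLrim': [274, 183], 'FRbot': [389, 226], 'NRbot': [316, 204], 'FLbot': [330, 223], 'FLin': [329, 220]} tilt 46.0
hull [[275, 177], [311, 149], [361, 152], [376, 157], [388, 211], [381, 233], [318, 215], [270, 197]]
lowest z 94.8394284986758
```

View pics/crop3.png

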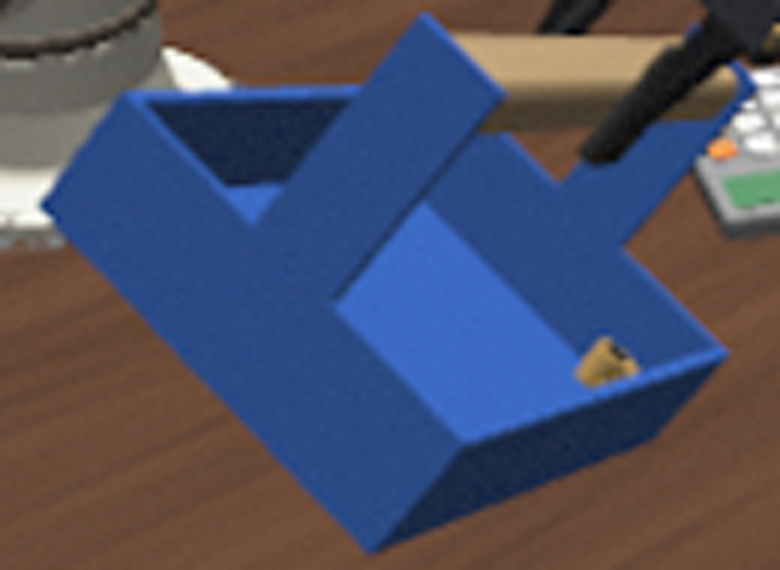

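The corners match the rigid prediction to about 1-2 px, so there is no noticeable hang-back and the tilt is about 40°. One bushing is visible at scene pixel (306,200) and the others are hidden by the far wall, so I'll look from the wrist.

```bash
python3 - <<'E'
from h import *
snap('wrist','w2')
o=r.get_obs();q=o['orientation'];Rt=R.from_quat([q[1],q[2],q[3],q[0]]).as_matrix()
C=Rt@np.array([[0,-1,0],[-1,0,0],[0,0,-1.]]);g=o['tcp_pos']-5*Rt[:,2]
p,K,V=load('scene2')
for u,v,z in((308,198,21),(306,200,13)):
    c,d=ray(K,V,u,v); c=C.T@(c-g)+[0,0,125]; d=C.T@d; print('bushing caddy frame',(c+d*(z-c[2])/d[2]).round(0))
p,K,V=load('w2');print('FLin',proj(K,V,np.array([g+C@(np.array([75,120,5])-[0,0,125])])))
print(o['t'],o['joint_velocities'].round(4))
E
```

```text
bushing caddy frame [ 46. 117.  21.]
bushing caddy frame [ 45. 119.  13.]
FLin [[246.90651312 311.529118  ]]
9.5 [-0.0007  0.0025  0.0006 -0.0008  0.      0.0006]
```

View pics/w2.png

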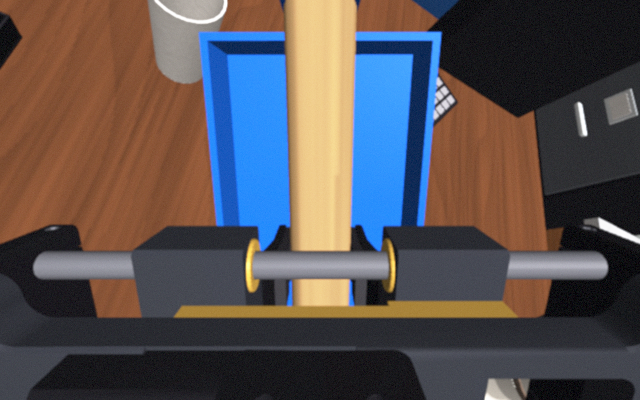

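The wrist view shows the upper two thirds of the tray empty. The visible bushing sits at caddy (46,117), which fits second place along the left wall. The other three are behind the far wall, so I'll work out what small yaw about the vertical would let the scene camera see them.

```bash
python3 - <<'E'
from h import *
o=r.get_obs();q=o['orientation'];Rt=R.from_quat([q[1],q[2],q[3],q[0]]).as_matrix()
C=Rt@np.array([[0,-1,0],[-1,0,0],[0,0,-1.]]);g=o['tcp_pos']-5*Rt[:,2]
p,K,V=load('scene2');cam=np.linalg.inv(V)[:3,3]
for yaw in(0,-20,-30,-40,-50,-60):
    D=R.from_euler('z',yaw,degrees=True).as_matrix()@C
    c=D.T@(cam-g)+[0,0,125]; s=''
    for b in((57,111),(57,50),(57,0)):
        d=c-np.array([*b,21]); k=(80-b[0])/d[0] if d[0]>0 else 9; s+=f' wall-cross z {21+k*d[2]:.0f}' 
    print(yaw,s)
E
```

```text
0  wall-cross z 62 wall-cross z 62 wall-cross z 62
-20  wall-cross z 55 wall-cross z 55 wall-cross z 55
-30  wall-cross z 56 wall-cross z 56 wall-cross z 56
-40  wall-cross z 58 wall-cross z 58 wall-cross z 58
-50  wall-cross z 61 wall-cross z 61 wall-cross z 61
-60  wall-cross z 65 wall-cross z 65 wall-cross z 65
```

```bash
python3 - <<'E'
from h import *
o=r.get_obs();q=o['orientation'];Rt=R.from_quat([q[1],q[2],q[3],q[0]]).as_matrix()
C=Rt@np.array([[0,-1,0],[-1,0,0],[0,0,-1.]]);g=o['tcp_pos']-5*Rt[:,2]
snap('scene','scene3');p,K,V=load('scene3')
hsv=cv2.cvtColor(p,cv2.COLOR_RGB2HSV);m=(hsv[...,0]<30)&(hsv[...,1]>90)&(hsv[...,2]>70)
cr=np.zeros_like(m);cr[185:215,275:320]=1
pts=proj(K,V,g+(C@(np.array([[80,-125,50],[80,125,50],[-80,125,50]])-[0,0,125]).T).T)
poly=np.zeros(m.shape,np.uint8);cv2.fillPoly(poly,[np.vstack([pts,[[226,155]]]).astype(int)],1)
ys,xs=np.where(m&cr&(poly>0));print(list(zip(xs,ys)))
ys,xs=np.where((p[...,0].astype(int)>p[...,2])&(poly>0)&cr);print('r>b',len(xs),xs.min(),xs.max(),ys.min(),ys.max())
for b in((66,111),(48,111),(66,93),(48,93),(66,75),(30,111),(66,0)): print(b,proj(K,V,g+(C@(np.array([[*b,5],[*b,21],[b[0]-9,b[1],21]])-[0,0,125]).T).T).round(1).tolist())
E
```

```text
[(np.int64(305), np.int64(197)), (np.int64(306), np.int64(197)), (np.int64(304), np.int64(198)), (np.int64(305), np.int64(198)), (np.int64(306), np.int64(198)), (np.int64(303), np.int64(199)), (np.int64(304), np.int64(199)), (np.int64(305), np.int64(199)), (np.int64(306), np.int64(199)), (np.int64(307), np.int64(199)), (np.int64(302), np.int64(200)), (np.int64(303), np.int64(200)), (np.int64(304), np.int64(200)), (np.int64(305), np.int64(200)), (np.int64(306), np.int64(200)), (np.int64(307), np.int64(200)), (np.int64(308), np.int64(200)), (np.int64(309), np.int64(200)), (np.int64(302), np.int64(201)), (np.int64(303), np.int64(201)), (np.int64(304), np.int64(201)), (np.int64(305), np.int64(201)), (np.int64(306), np.int64(201)), (np.int64(307), np.int64(201)), (np.int64(308), np.int64(201)), (np.int64(309), np.int64(201)), (np.int64(310), np.int64(201)), (np.int64(302), np.int64(202)), (np.int64(303), np.int64(202)), (np.int64(304), np.int64(202)), (np.int64(305), np.int64(202)), (np.int64(306), np.int64(202)), (np.int64(307), np.int64(202)), (np.int64(303), np.int64(203)), (np.int64(304), np.int64(203))]
r>b 47 301 310 196 203
(66, 111) [[308.7, 208.9], [312.9, 204.2], [310.3, 201.5]]
(48, 111) [[303.6, 203.6], [307.7, 198.9], [305.1, 196.3]]
(66, 93) [[306.0, 209.8], [310.2, 205.1], [307.6, 202.4]]
(48, 93) [[300.7, 204.5], [304.9, 199.7], [302.3, 197.1]]
(66, 75) [[303.1, 210.8], [307.4, 206.0], [304.7, 203.3]]
(30, 111) [[298.4, 198.4], [302.5, 193.7], [300.0, 191.1]]
(66, 0) [[290.0, 215.5], [294.6, 210.3], [291.7, 207.4]]
```

Brass appears only next to the far_left corner (columns 301-310). The far-wall strip from the far-right end to about y=+40 is empty in the wrist view. I'll hold a moment, check that everything is still, and hand in.

```bash
python3 -m creep '[[0,0,0,0,0,0,-1],[0,0,0,0,0,0,-1],[0,0,0,0,0,0,-1],[0,0,0,0,0,0,-1],[0,0,0,0,0,0,-1]]'
python3 - <<'E'
from h import *
snap('scene','scene4');snap('side','side4')
A=lambda f,b:load(f)[0].astype(int)[b[1]:b[3],b[0]:b[2]]
print('change scene3-4',abs(A('scene3',(205,140,335,235))-A('scene4',(205,140,335,235))).mean())
for n,b in(('cup',(390,290,442,370)),('stapler',(412,198,440,248)),('mouse',(298,366,360,400)),('calc',(214,158,276,190)),('foot',(366,150,404,175))):
    print(n,abs(A('side0',b)-A('side4',b)).mean().round(1))
ticket.close_job()
E
```

```text
t: 10.05
tcp_pos: [524.2, -53.3, 279.9]
orientation: [0.338, 0.761, -0.55, 0.054]
ft_force: [1.2, -0.8, -4.1]
width: 29.9
change scene3-4 1.4669095816464237
cup 0.7
stapler 0.9
mouse 0.9
calc 2.2
foot 12.7
the job is handed in; nothing more can be done
```

The caddy is held in the gripper, tilted 40° towards far_left, because the yellow counting camera stands on the left. I gripped the middle of the bar at 60 N, lifted it about 10 cm level, tipped it slowly, and handed the job in at about 10 s.

**What the last checks showed:**
- **Tilt and height:** the tool tilt reads 40.0°. The caddy's corners fit a rigid hold to about 2–3 px, so there is no noticeable hang-back. The lowest corner is computed at about 95 mm above the desk.
- **Stillness:** the pose and grip width (29.3–29.9 mm) stayed steady, and the last two scene pictures differ only at noise level.
- **Other things on the desk:** the side view shows cup, stapler and mouse unchanged. The calculator patch changed slightly (2.2), and I didn't trace why. The patch at the camera's foot changed more (12.7), most likely because the gripper or caddy now overlaps it; the arm stayed over 20 cm from it. I did not check the phone this way.

**Not fully confirmed:** I could see only one bushing directly, next to the far_left corner. The other three are hidden behind the far wall. No bushing showed anywhere else in the visible tray, including the far-wall strip out to about y = +40 mm, so I infer they are in that corner.

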